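# Load the window-ledge organiser, tall bottle at the back first

## Task

Load the wooden organiser on the window ledge: first stand the tall red bottle in its back pocket (the one by the blue board) and let go, and only then stand the short steel mug in the front pocket, so that you never reach across the mug with the bottle. Set both down upright on the pocket floors, without dropping them, and leave the black timer where it is.

Things in the scene. Friction and masses are not known exactly. Their poses are not given: they have to be found in the camera images.
- tray: Low wooden organiser fixed to the ledge, 241 (x) by 116 (y) mm, with two square pockets each 100 x 100 mm inside. Origin: centre of its underside, on the ledge; z up. Its +x points to the back, away from the robot. Back pocket centre at x = +62.5 mm, y = 0; front pocket centre at x = -62.5 mm, y = 0, in its own frame. Pocket floors 8 mm above the ledge; side walls, front wall and the 25 mm wide divider rise to 22 mm above the ledge; the back wall is a blue board 45 mm high.
- bottle: Tall red drinks bottle with a black cap, a plain cylinder 56 mm in diameter over its full height of 180 mm, about 0.3 kg, loose, standing upright on the ledge. Best held by its top 30 mm (the cap). Origin: centre of its base; z up its axis.
- mug: Short stainless steel mug, round, 60 mm outside diameter at the rim, 75 mm high, wall 3 mm, about 0.15 kg, loose, standing upright on the ledge, mouth up. Origin: centre of its base; z up its axis. Its handle stands out on its own +y side to about 60 mm from the axis, so it can be held across the body along its own x.
- timer: Black plastic timer, 65 x 65 x 22 mm, lying loose on the ledge, with a round grey press button that rises 6 mm more. Origin: centre of its underside. Not to be moved.
Mind the look-alikes: they are no part of the job. Several things have the shape of the mug; the one meant has the colours described above. There is more than one size of the bottle; the job needs the larger.

How it is judged:
By the outcome, as a careful person would: the job done as asked, in the order asked, and still so for the second after the job is handed in, with the robot touching nothing.
It also fails if it takes over 58 s, if anything falls off the work surface, if the arm or the gripper's body presses on something with over 40 N, if the wrist force passes 120 N, or if a joint passes its speed limit or range.

## Robot

A 6-joint arm with a two-finger parallel gripper is mounted at the origin on the work surface. World frame = base frame: x ahead of the robot, y to its left, z up, the work surface at z = 0. Lengths are in m, angles in degrees, forces in N, time in s.
With the tool pointing down it reaches from about 0.4 to 0.825 m from the base axis. Payload 7 kg.
Tool frame: the origin (TCP) lies midway between the tips of the shut fingers; the grasp point (between the pads) lies ctrl.tcp_to_grasp behind it (ctrl.tcp_to_grasp is the distance from the TCP to the grasp point, in m); z points along the fingers, y is the line along which they close (so a half turn about z gives the same grasp; the last joint's range is limited). The gripper opens to 88 mm and grips with 3 to 60 N. Pads are 19 mm wide; open, the fingers measure 130 mm over their backs; the gripper's body (78 mm by 193 mm) begins 47 mm behind the grasp point.
Start: joints at [-52.764, 20.546, 0.682, 0, -70.136, -16.507], TCP at [0.239, -0.631, 0.227] pointing down, gripper open.
Joint ranges: [-176.03, 176.03], [-82.01, 121.73], [-58.28, 71.71], [-173.87, 95.51], [-174.79, -0.11], [-173.66, 173.66]. Speed limits (degrees/s): [136.94, 136.94, 172.46, 180, 180, 180].

## Interface

Orientations are given as [roll, pitch, yaw] about the fixed x, y, z axes, in that order (R = Rz(yaw) Ry(pitch) Rx(roll)).
In Python, from plant import ctrl, imaging, close_job gives the robot as it stands.
- The arm moves only by the shell command python3 -m crank 'ROWS'. ROWS is JSON, a list of rows, each a list of 3 entries, a list of its own where there are three numbers: the shift along the world's x, y, z in m, then the turn, a rotation vector about the world's x, y, z in degrees, then the opening, from -1 (shut) to 1 (fully open), so that 0 is half open. A call has 1 to 12 rows; each row shifts and turns the commanded pose from where the row before left it; what a row does not reach is not made up. A row lasts 1/10 s, in which the tool goes at most 50 mm and 8.59 degrees, less where a joint would pass 70% of its speed; a pose out of reach is approached as far as the arm can. A call is refused whole if a number of a shift passes 0.05 or a number of a turn 8.59, either way. A call with a gripper value outside its range is refused whole. The fingers move at their own pace and stop on an object; the grip force is fixed at half the most. Time passes only in rows, so rows that do not move let the fingers close. It gives the time, the measured TCP pose, the force, the opening and the grip force at its end, in the units of the state.
- ctrl.get_obs(): the state, without advancing time (a new reading comes with each control period).
- imaging.snapshot(name): name is "scene" or "top" or "wrist"; returns (picture, depth): 420x560x3 uint8, blue, green, red; 420x560 float32, m along the optical axis (not along the pixel's ray), 0 where there is no reading.
- imaging.camera_model(name): a dict with "mtx" (3x3 intrinsics, pixels), "R" (3x3) and "t" (3): a world point X has camera coordinates R X + t. Camera axes: x right, y down, z forward; pixel columns grow to the right and rows downward; lengths in m; the calibration is good to about 2 mm. The wrist camera is an equidistant fisheye: a pixel r from the principal point sees the ray r / f radians off the axis. A picture is of the moment at which its call begins: read the wrist's pose just before it. camera_model takes no time and is no camera call; for the wrist camera it gives the pose at the moment of the call.
- close_job(): hands the job in; it is judged then, once.
The state is a dict: "clock": time; "joint_pos": joint angles; "qvel": joint speeds; "tau": joint torques, N m; "tool_pos": TCP position; "orientation": TCP orientation; "force": force on the tool from outside, world axes, zero at the start; "moment": the same for the moment, N m; "opening": finger opening in m; "gripper_force": force on a finger pad.
Only numpy, scipy, OpenCV 4.12 (cv2) and the standard library are available. Lean on these libraries where they do the work, as an engineer would, in place of code of your own. Each camera call takes 0.05 s, during which the arm holds its last target. There are 200 camera calls.

## Working session

There is one attempt and no reset: what is moved stays moved. The work goes in short steps, Python scripts to look and compute and a shell command to move; the robot and the scene stay as the last step left them, time stands still between calls to the robot, and variables do not carry over. Pictures are saved under pics/ and viewed, at most 10 in all, crops included, and the job is handed in when it is done.

```bash
ls; mkdir -p pics; python3 - <<'E'
from plant import ctrl, imaging
import cv2,numpy as np
o=ctrl.get_obs();print(o,ctrl.tcp_to_grasp)
for n in("scene","top"):
    p,d=imaging.snapshot(n);cv2.imwrite(f"pics/{n}0.png",p);np.savez(f"pics/{n}0.npz",p=p,d=d);print(imaging.camera_model(n))
E
```

```text
pics
{'clock': 0.0, 'joint_pos': array([-5.27650099e+01,  2.05910654e+01,  6.31707569e-01, -2.04445574e-02,
       -7.01361406e+01, -1.65083226e+01]), 'qvel': array([ 0.01778561,  0.09052718,  0.03540028,  0.0299594 , -0.03500901,
       -0.0530744 ]), 'tau': array([-5.42303678e-04, -5.82724357e+01,  2.93059194e+01,  6.99701786e+00,
        7.06247418e-03, -1.53426822e-04]), 'tool_pos': array([ 0.23869439, -0.63084013,  0.22561015]), 'orientation': array([ 1.79902977e+02, -8.71221910e-03, -1.59280288e+02]), 'force': array([-0.5236462 ,  1.04505543, -0.04431335]), 'moment': array([-0.00794067, -0.00017252,  0.00010148]), 'gripper_force': 0.0, 'opening': 0.08769239788571123} 0.0188
{'mtx': array([[412.54547579,   0.        , 276.14214036],
       [  0.        , 412.54547579, 204.36828654],
       [  0.        ,   0.        ,   1.        ]]), 'R': array([[-0.23382571,  0.97211951,  0.01758411],
       [ 0.67079479,  0.17438654, -0.72084928],
       [-0.70381808, -0.15675776, -0.69286875]]), 't': array([ 0.128625  , -0.35087505,  1.49714196])}
{'mtx': array([[472.84371641,   0.        , 281.10448745],
       [  0.        , 472.84371641, 216.21702834],
       [  0.        ,   0.        ,   1.        ]]), 'R': array([[ 0.00352561, -0.99989494,  0.0140601 ],
       [-0.99119146, -0.00535566, -0.13232841],
       [ 0.13238981, -0.01346972, -0.9911062 ]]), 't': array([-0.00539138,  0.58370762,  1.06761606])}
```

View pics/top0.png

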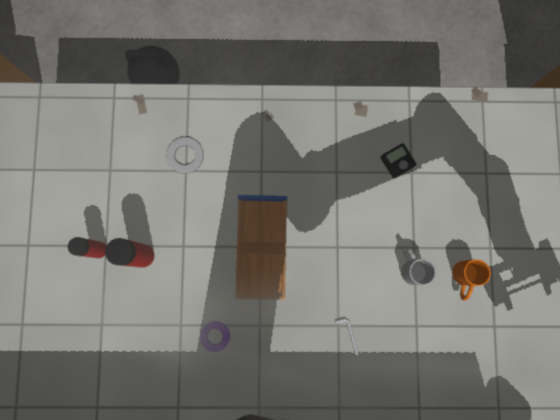

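View pics/scene0.png

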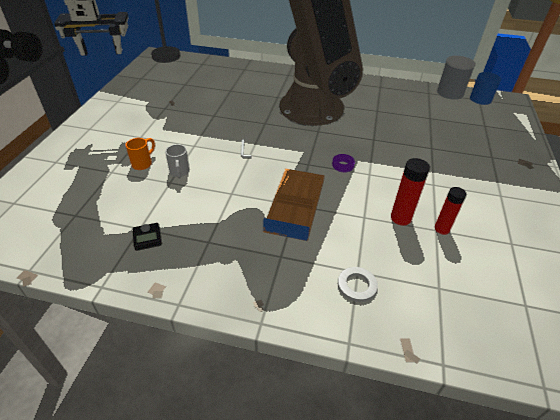

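The pictures show two red bottles in the top view: a large one with its cap at about (120,252) and a small one at about (80,247). The mugs are grey at about (420,272) and orange at about (472,273). The tray is at about (262,247) with its blue board at (263,198), and the timer is at (398,161). The larger bottle and the grey steel mug fit the description. I'll measure them and enlarge both in one crop.

```bash
cat >h.py <<'E'
import numpy as np,cv2
from plant import imaging
def ray(name,uv,z,m=None):
    m=m or imaging.camera_model(name);R,t=m['R'],m['t'];c=-R.T@t
    uv=np.atleast_2d(np.asarray(uv,float));d=np.c_[uv,np.ones(len(uv))]@np.linalg.inv(m['mtx']).T@R
    return c+d*((z-c[2])/d[:,2])[:,None]
def cloud(name,d,m=None):
    m=m or imaging.camera_model(name);v,u=np.mgrid[:d.shape[0],:d.shape[1]]
    P=np.stack([u,v,np.ones_like(u)],-1)@np.linalg.inv(m['mtx']).T*d[...,None]
    return (P-m['t'])@m['R']
def blobs(mask,amin=30):
    n,l,s,c=cv2.connectedComponentsWithStats(mask.astype(np.uint8));return [(l==i) for i in range(1,n) if s[i,4]>=amin]
E
python3 - <<'E'
from h import *
np.set_printoptions(precision=4,suppress=True)
T=np.load('pics/top0.npz');S=np.load('pics/scene0.npz')
p,d=T['p'],T['d'];P=cloud('top',d);hsv=cv2.cvtColor(p,cv2.COLOR_BGR2HSV)
def circ(name,mask,z,lab):
    pts=np.argwhere(mask)[:,::-1];w=ray(name,pts,z)[:,:2]
    c,r=cv2.minEnclosingCircle(w.astype(np.float32));print(lab,name,'c',np.array(c),'r',r,'n',len(pts))
for nm,A in(('top',T),('scene',S)):
    P=cloud(nm,A['d']);z=P[...,2];x=P[...,0];y=P[...,1];ok=(A['d']>0)&(x>.3)&(x<.95)&(abs(y)<.55)
    for b in blobs(ok&(z>.165)&(z<.2)): circ(nm,b,.18,'z>.165')
    for b in blobs(ok&(z>.067)&(z<.085),40): circ(nm,b,.075,'z~.075')
    for b in blobs(ok&(z>.11)&(z<.16),40): circ(nm,b,.14,'z .11-.16')
# tray
P=cloud('top',d);
H=hsv
blue=(H[...,0]>100)&(H[...,0]<130)&(H[...,1]>120)&(d>0)&(P[...,0]>.3)&(P[...,0]<.95)
wood=(H[...,0]>3)&(H[...,0]<20)&(H[...,1]>90);wood[:,:200]=0;wood[:,320:]=0;wood[:150]=0;wood[310:]=0
for lab,mk,zz in(('blue',blue,.045),('wood',wood,.022)):
    for b in blobs(mk,60):
        w=ray('top',np.argwhere(b)[:,::-1],zz)[:,:2].astype(np.float32);r=cv2.minAreaRect(w*1000);print(lab,r,cv2.boxPoints(r).tolist(),np.median(P[b],0))
m=imaging.camera_model('top')
# mug colour mask
v=P[...,2];mg=(v>.02)&(v<.1)&(d>0)
for b in blobs(mg,60):
    q=P[b];print('raised',q.mean(0),q.max(0),q.min(0),np.argwhere(b).mean(0)[::-1])
a=cv2.resize(p[215:295,50:170],(480,320),interpolation=cv2.INTER_CUBIC);c=cv2.resize(p[225:310,390:500],(414,320),interpolation=cv2.INTER_CUBIC)
s=S['p'];e=cv2.resize(s[120:190,110:200],(411,320),interpolation=cv2.INTER_CUBIC)
f=cv2.resize(s[150:245,380:480],(337,320),interpolation=cv2.INTER_CUBIC)
g=np.vstack([cv2.resize(np.hstack([c,a]),(800,290)),cv2.resize(np.hstack([e,f]),(800,310))]);cv2.imwrite('pics/crop.png',g)
E
```

```text
z>.165 top c [0.4916 0.3233] r 0.02941877208650112 n 645
z~.075 top c [0.5051 0.4236] r 0.018279053270816803 n 51
z~.075 top c [0.4912 0.3164] r 0.025916220620274544 n 49
z~.075 top c [ 0.4616 -0.3162] r 0.03651225566864014 n 164
z~.075 top c [ 0.4517 -0.441 ] r 0.0323813334107399 n 168
z .11-.16 top c [0.5043 0.4227] r 0.022731835022568703 n 336
z .11-.16 top c [0.4909 0.3167] r 0.027361223474144936 n 173
z>.165 scene c [0.5024 0.3255] r 0.0371757373213768 n 389
z~.075 scene c [ 0.4619 -0.4381] r 0.03676958382129669 n 140
z~.075 scene c [ 0.4672 -0.3109] r 0.0435144305229187 n 147
z~.075 scene c [0.5003 0.3243] r 0.029554082080721855 n 123
z~.075 scene c [0.5128 0.4305] r 0.02167227864265442 n 96
z .11-.16 scene c [0.5092 0.3252] r 0.04697481915354729 n 389
z .11-.16 scene c [0.53   0.4247] r 0.031540799885988235 n 260
blue ((626.9108276367188, 24.573638916015625), (7.117639541625977, 72.48165893554688), 0.3447985053062439) [[623.1339721679688, 60.792396545410156], [623.5701293945312, -11.68795108795166], [630.6876831054688, -11.645118713378906], [630.2515258789062, 60.8352279663085
[... 321 characters left out ...]
aised [ 0.7256 -0.2884  0.0233] [ 0.7679 -0.2475  0.0327] [ 0.6854 -0.3297  0.02  ] [399.1993 159.6373]
raised [0.5236 0.0423 0.026 ] [0.6331 0.1018 0.0511] [ 0.3919 -0.0165  0.02  ] [261.7374 242.3353]
raised [0.5032 0.4155 0.0608] [0.5248 0.4321 0.0996] [0.4856 0.41   0.0206] [ 95.9522 249.2652]
raised [0.4881 0.3038 0.0611] [0.5177 0.3268 0.1   ] [0.4643 0.297  0.021 ] [145.2434 256.1549]
raised [ 0.4636 -0.3156  0.0537] [ 0.5149 -0.2881  0.0834] [ 0.4257 -0.3484  0.0202] [418.0127 268.2803]
raised [ 0.4461 -0.4391  0.0516] [ 0.484  -0.4117  0.0797] [ 0.3916 -0.4721  0.02  ] [471.7589 276.1541]
raised [0.2971 0.1309 0.0215] [0.3216 0.1543 0.0246] [0.2743 0.1178 0.0201] [222.2388 340.8657]
```

View pics/crop.png

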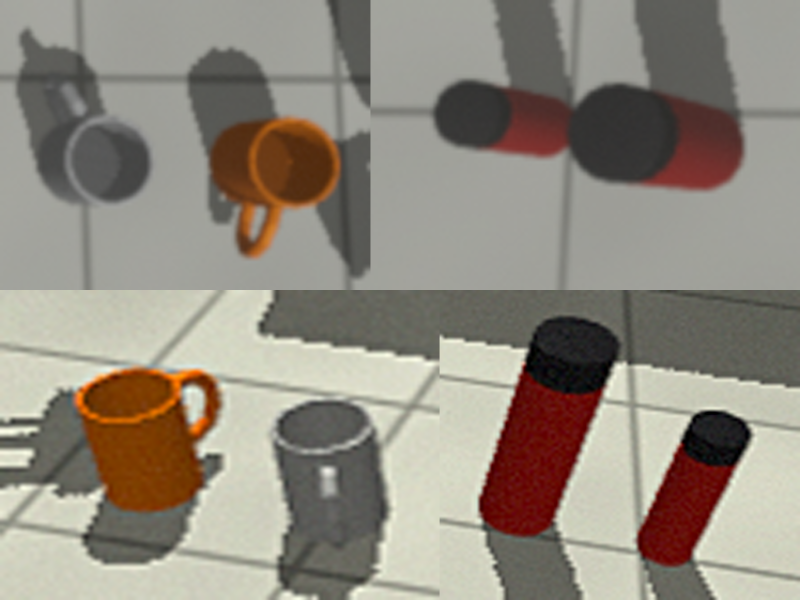

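The crop confirms two red bottles and two mugs. The job needs the larger red bottle at about (120,252) in the top picture, which is 180 mm tall by depth; the smaller one is about 140 mm. It also needs the grey mug at about (420,272), since the other mug is orange. Its handle points to the back. Now moving to the bottle.

```bash
python3 -m crank '[[[0.03,0.037,0.01],[0,0,8.5],1],[[0.03,0.037,0.01],[0,0,8.5],1],[[0.03,0.037,0.01],[0,0,8.5],1],[[0.03,0.037,0.01],[0,0,8.5],1],[[0.03,0.037,0.01],[0,0,8.5],1],[[0.03,0.037,0],[0,0,8.5],1],[[0.03,0.037,0],[0,0,8.5],1],[[0.03,0.037,0],[0,0,8.5],1],[[0.01,0.045,0],[0,0,0],1],[[0,0.045,0],[0,0,0],1],[[0,0.045,0],[0,0,0],1],[[0,0.045,0],[0,0,0],1]]'
```

```text
clock: 1.3
tool_pos: [0.4885, -0.1535, 0.2762]
orientation: [180.0, 0.0, -91.3]
force: [0.4, -0.2, 0.3]
opening: 0.0877
gripper_force: 0.0
```

```bash
python3 -m crank '[[[0,0.045,0],[0,0,0],1],[[0,0.045,0],[0,0,0],1],[[0,0.045,0],[0,0,0],1],[[0,0.045,0],[0,0,0],1],[[0,0.045,0],[0,0,0],1],[[0,0.045,0],[0,0,0],1],[[0,0.045,0],[0,0,0],1],[[0,0.045,0],[0,0,0],1],[[0,0.03,0],[0,0,0],1],[[0,0,0],[0,0,0],1],[[0,0,0],[0,0,0],1]]'
```

```text
clock: 2.4
tool_pos: [0.4885, 0.2351, 0.2759]
orientation: [179.9, -0.1, -91.2]
force: [0.4, -0.3, -0.1]
opening: 0.0873
gripper_force: 0.0
```

```bash
cat >>h.py <<'E'
def fray(uv,z,m):
    uv=np.atleast_2d(np.asarray(uv,float));K=m['mtx'];a=(uv-[K[0,2],K[1,2]])/K[0,0];r=np.hypot(*a.T);s=np.sinc(r/np.pi)
    d=np.c_[a*s[:,None],np.cos(r)]@m['R'];c=-m['R'].T@m['t'];return c+d*((z-c[2])/d[:,2])[:,None]
def fcloud(d,m):
    v,u=np.mgrid[:d.shape[0],:d.shape[1]];K=m['mtx'];a=np.stack([u-K[0,2],v-K[1,2]],-1)/K[0,0];r=np.hypot(a[...,0],a[...,1])
    D=np.dstack([a*np.sinc(r/np.pi)[...,None],np.cos(r)]);P=D/D[...,2:]*d[...,None];return (P-m['t'])@m['R']
E
python3 - <<'E'
from h import *
m=imaging.camera_model('wrist');p,d=imaging.snapshot('wrist');cv2.imwrite('pics/w1.png',p);print(m['mtx'],-m['R'].T@m['t'])
P=fcloud(d,m)
for lo,hi,z in((.172,.19,.18),(.11,.16,.14)):
  for b in blobs((d>0)&(P[...,2]>lo)&(P[...,2]<hi),80):
    w=fray(np.argwhere(b)[:,::-1],z,m)[:,:2].astype(np.float32);print(z,cv2.minEnclosingCircle(w),np.median(P[b],0),b.sum())
E
```

```text
[[325.1922621    0.         277.53748085]
 [  0.         325.1922621  206.71601514]
 [  0.           0.           1.        ]] [0.4872835  0.15450222 0.43359761]
0.18 ((0.4921300709247589, 0.3074600100517273), 0.022243265062570572) [0.49248171 0.30485295 0.17871833] 442
0.18 ((0.4934384524822235, 0.34080982208251953), 0.02389650233089924) [0.49355143 0.34607348 0.17936345] 433
0.14 ((0.4919857084751129, 0.31764504313468933), 0.030895428732037544) [0.49259325 0.30366221 0.13694441] 1047
0.14 ((0.5046524405479431, 0.40553489327430725), 0.01776733808219433) [0.50557154 0.41613218 0.12062322] 318
```

View pics/w1.png

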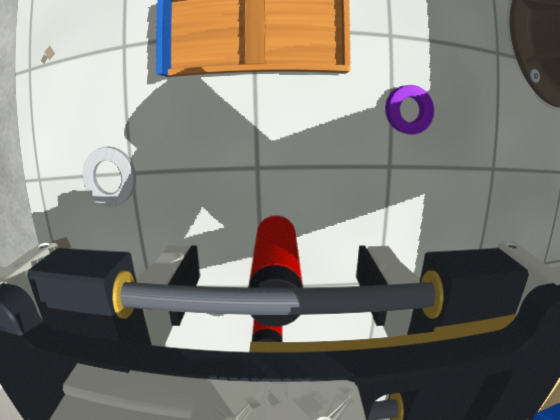

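The wrist view shows the large cap at about (275,290), midway between the fingers in x. The small bottle is behind it at about (267,340).

```bash
python3 -m crank '[[[0.002,0.045,0],[0,0,0],1],[[0.002,0.044,0],[0,0,0],1],[[0,0,0],[0,0,0],1],[[0,0,-0.04],[0,0,0],1],[[0,0,-0.04],[0,0,0],1],[[0,0,-0.03],[0,0,0],1],[[0,0,-0.02],[0,0,0],1],[[0,0,0],[0,0,0],1]]' && python3 -m crank '[[[0,0,0],[0,0,0],-1],[[0,0,0],[0,0,0],-1],[[0,0,0],[0,0,0],-1],[[0,0,0],[0,0,0],-1],[[0,0,0],[0,0,0],-1],[[0,0,0],[0,0,0],-1],[[0,0,0],[0,0,0],-1]]'
```

```text
clock: 3.25
tool_pos: [0.4917, 0.3209, 0.1438]
orientation: [179.8, -0.2, -91.4]
force: [0.1, -0.1, -1.2]
opening: 0.0879
gripper_force: 0.0
clock: 3.95
tool_pos: [0.4931, 0.324, 0.1473]
orientation: [-180.0, 0.0, -91.2]
force: [-1.1, -0.1, 6.2]
opening: 0.0552
gripper_force: 30.0
```

```bash
python3 -m crank '[[[0,0,0.01],[0,0,0],-1],[[0,0,0.02],[0,0,0],-1],[[0,0,0.025],[0,0,0],-1],[[0,0,0.02],[0,0,0],-1],[[0,0,0.01],[0,0,0],-1],[[0,0,0],[0,0,0],-1],[[0.003,-0.01,0],[0,0,0],-1],[[0.006,-0.02,0],[0,0,0],-1],[[0.009,-0.03,0],[0,0,0],-1],[[0.009,-0.03,0],[0,0,0],-1],[[0.009,-0.03,0],[0,0,0],-1],[[0.009,-0.03,0],[0,0,0],-1]]' && python3 -m crank '[[[0.009,-0.03,0],[0,0,0],-1],[[0.008,-0.03,0],[0,0,0],-1],[[0.008,-0.03,0],[0,0,0],-1],[[0.006,-0.02,0],[0,0,0],-1],[[0.004,-0.015,0],[0,0,0],-1],[[0.002,-0.005,0],[0,0,0],-1],[[0,0,0],[0,0,0],-1],[[0,0,0],[0,0,0],-1],[[0,0,0],[0,0,0],-1]]'
python3 - <<'E'
from h import *
np.set_printoptions(precision=4,suppress=True)
m=imaging.camera_model('wrist');p,d=imaging.snapshot('wrist');cv2.imwrite('pics/w2.png',p)
p2,d2=imaging.snapshot('scene');cv2.imwrite('pics/s2.png',p2)
p3,d3=imaging.snapshot('top');cv2.imwrite('pics/t2.png',p3)
cv2.imwrite('pics/m2.png',np.hstack([cv2.resize(p2[90:290,230:470],(400,333)),cv2.resize(p,(400,333))]))
E
```

```text
clock: 5.15
tool_pos: [0.5373, 0.1716, 0.2299]
orientation: [179.9, -0.1, -91.3]
force: [0.4, 0.1, -4.0]
opening: 0.0549
gripper_force: 30.0
clock: 6.05
tool_pos: [0.5747, 0.0445, 0.2314]
orientation: [180.0, 0.0, -91.2]
force: [-1.0, -0.2, -3.2]
opening: 0.055
gripper_force: 30.0
```

View pics/m2.png

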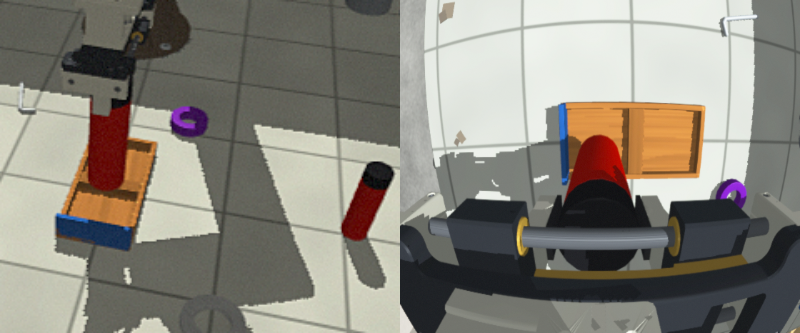

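The bottle hangs upright over the back pocket. In the wrist view the tray spans about (560..705, 100..178) in the half-size picture. I'll take the tray pose from that picture before lowering.

```bash
python3 - <<'E'
from h import *
m=imaging.camera_model('wrist');p=cv2.imread('pics/w2.png');h=cv2.cvtColor(p,cv2.COLOR_BGR2HSV)
H,S,V=cv2.split(h)
for lab,mk,z in(('wood',(H>5)&(H<22)&(S>110)&(V>60),.022),('blue',(H>100)&(H<130)&(S>150),.045)):
  for b in blobs(mk,150):
    w=fray(np.argwhere(b)[:,::-1],z,m)[:,:2].astype(np.float32)*1000
    if w[:,0].max()>900 or w[:,0].min()<330: continue
    print(lab,b.sum(),cv2.boxPoints(cv2.minAreaRect(w)).round(1).tolist(),w.min(0),w.max(0))
E
```

```text
wood 14754 [[393.79998779296875, -12.0], [625.4000244140625, -14.800000190734863], [626.7999877929688, 101.0999984741211], [395.20001220703125, 103.80000305175781]] [394.14502  -14.596238] [625.5583   103.451996]
blue 962 [[621.2999877929688, -14.600000381469727], [633.0, -14.699999809265137], [634.4000244140625, 99.69999694824219], [622.7000122070312, 99.80000305175781]] [621.38983  -14.680709] [634.1786   99.73221]
```

Tray centre is about (0.514, 0.0445), so the back pocket centre is (0.5765, 0.0437). The bottle is within 2 mm of it. Lowering.

```bash
python3 -m crank '[[[0.001,0,-0.01],[0,0,0],-1],[[0,0,-0.02],[0,0,0],-1],[[0,0,-0.02],[0,0,0],-1],[[0,0,-0.015],[0,0,0],-1],[[0,0,-0.007],[0,0,0],-1],[[0,0,0],[0,0,0],-1],[[0,0,0],[0,0,0],-1],[[0,0,-0.001],[0,0,0],-1],[[0,0,-0.001],[0,0,0],-1],[[0,0,-0.001],[0,0,0],-1],[[0,0,0],[0,0,0],-1],[[0,0,0],[0,0,0],-1]]'
```

```text
clock: 7.4
tool_pos: [0.5759, 0.0437, 0.1567]
orientation: [-180.0, 0.0, -91.3]
force: [-0.3, 0.4, -3.7]
opening: 0.055
gripper_force: 30.0
```

```bash
python3 -m crank '[[[0,0,-0.001],[0,0,0],-1],[[0,0,0],[0,0,0],-1],[[0,0,0],[0,0,0],-1]]'; python3 -m crank '[[[0,0,-0.001],[0,0,0],-1],[[0,0,0],[0,0,0],-1],[[0,0,0],[0,0,0],-1]]'
```

```text
clock: 7.7
tool_pos: [0.5759, 0.0437, 0.1555]
orientation: [180.0, -0.0, -91.3]
force: [0.4, -0.2, -4.0]
opening: 0.0553
gripper_force: 30.0
clock: 8.0
tool_pos: [0.5761, 0.0437, 0.1554]
orientation: [-180.0, -0.0, -91.3]
force: [-3.3, 0.2, 5.6]
opening: 0.0556
gripper_force: 30.0
```

Contact is felt: the force went from -4 to +5.6 N. Releasing and rising.

```bash
python3 -m crank '[[[0,0,0],[0,0,0],0.5],[[0,0,0],[0,0,0],0.7],[[0,0,0],[0,0,0],1],[[0,0,0],[0,0,0],1],[[0,0,0],[0,0,0],1],[[0,0,0.01],[0,0,0],1],[[0,0,0.03],[0,0,0],1],[[0,0,0.04],[0,0,0],1],[[0,0,0.04],[0,0,0],1],[[0,0,0.01],[0,0,0],1],[[0,0,0],[0,0,0],1]]'
python3 - <<'E'
from h import *
np.set_printoptions(precision=4,suppress=True)
p,d=imaging.snapshot('top');P=cloud('top',d);z=P[...,2]
p2,d2=imaging.snapshot('scene');cv2.imwrite('pics/s3.png',p2);Q=cloud('scene',d2)
# handle/mug measure in top & scene: grey mug region
H=cv2.cvtColor(p,cv2.COLOR_BGR2HSV)
for nm,PP,dd in(('top',P,d),('scene',Q,d2)):
    k=(dd>0)&(np.hypot(PP[...,0]-.465,PP[...,1]+.315)<.075)
    for lo,hi in((.012,.03),(.03,.05),(.05,.065),(.065,.085)):
        q=PP[k&(PP[...,2]>lo)&(PP[...,2]<hi)];
        if len(q):
            c,r=cv2.minEnclosingCircle(q[:,:2].astype(np.float32));i=q[:,0].argmax();print(nm,lo,hi,len(q),'c',np.array(c),r,'min',q.min(0),'max',q.max(0),'farx',q[i])
    t=(dd>0)&(PP[...,2]>.17)&(PP[...,2]<.2)&(np.hypot(PP[...,0]-.575,PP[...,1]-.044)<.05);print('bottle',nm,t.sum(),PP[t].mean(0) if t.any() else None)
E
```

```text
clock: 9.1
tool_pos: [0.5769, 0.044, 0.2875]
orientation: [-179.7, 0.1, -91.3]
force: [-1.1, -0.7, 0.2]
opening: 0.0873
gripper_force: 0.0
top 0.012 0.03 152 c [ 0.4689 -0.3109] 0.043307993561029434 min [ 0.4276 -0.347   0.012 ] max [ 0.5067 -0.2898  0.0299] farx [ 0.5067 -0.2899  0.0268]
top 0.03 0.05 134 c [ 0.4732 -0.3125] 0.04648132994771004 min [ 0.4277 -0.3476  0.0301] max [ 0.5149 -0.2882  0.05  ] farx [ 0.5149 -0.2922  0.0452]
top 0.05 0.065 146 c [ 0.4708 -0.3109] 0.045433156192302704 min [ 0.4256 -0.3469  0.0503] max [ 0.5121 -0.2895  0.065 ] farx [ 0.5121 -0.2949  0.0517]
top 0.065 0.085 187 c [ 0.4659 -0.316 ] 0.04074454307556152 min [ 0.4258 -0.3482  0.0653] max [ 0.5021 -0.289   0.0815] farx [ 0.5021 -0.2975  0.0656]
bottle top 204 [0.562  0.0492 0.1872]
scene 0.012 0.03 91 c [ 0.4792 -0.3062] 0.039064954966306686 min [ 0.4432 -0.3442  0.0121] max [ 0.5136 -0.2874  0.0298] farx [ 0.5136 -0.2939  0.0271]
scene 0.03 0.05 149 c [ 0.4738 -0.3102] 0.04917237162590027 min [ 0.4261 -0.345   0.0301] max [ 0.5184 -0.2847  0.0499] farx [ 0.5184 -0.2905  0.0354]
scene 0.05 0.065 185 c [ 0.4724 -0.3091] 0.04780023172497749 min [ 0.4267 -0.3458  0.0503] max [ 0.5155 -0.2867  0.065 ] farx [ 0.5155 -0.2892  0.0513]
scene 0.065 0.085 170 c [ 0.4658 -0.314 ] 0.041296251118183136 min [ 0.4276 -0.3467  0.0652] max [ 0.5011 -0.2875  0.0791] farx [ 0.5011 -0.2928  0.0678]
bottle scene 421 [0.5832 0.0488 0.1852]
```

```bash
python3 -m crank '[[[0,-0.035,0],[0,0,-8.2],1],[[-0.007,-0.041,0],[0,0,-8.2],1],[[-0.007,-0.041,0],[0,0,-8.2],1],[[-0.007,-0.041,0],[0,0,-8.2],1],[[-0.007,-0.041,0],[0,0,-8.2],1],[[-0.007,-0.041,-0.02],[0,0,-8.2],1],[[-0.007,-0.041,-0.02],[0,0,-8.2],1],[[-0.007,-0.041,-0.02],[0,0,-8.2],1],[[0,-0.01,-0.02],[0,0,0],1],[[0,0,0],[0,0,0],1],[[0,0,0],[0,0,0],1]]'
python3 - <<'E'
from h import *
np.set_printoptions(precision=4,suppress=True)
m=imaging.camera_model('wrist');p,d=imaging.snapshot('wrist');P=fcloud(d,m)
k=(d>0)&(P[...,2]>.066)&(P[...,2]<.085)&(np.hypot(P[...,0]-.46,P[...,1]+.315)<.06)
for b in blobs(k,60):
    uv=np.argwhere(b)[:,::-1];w=fray(uv,.075,m)[:,:2].astype(np.float32);print('rim',len(uv),uv.mean(0),cv2.minEnclosingCircle(w),w.min(0),w.max(0))
k=(d>0)&(P[...,2]>.02)&(np.hypot(P[...,0]-.457,P[...,1]+.317)<.075)&(np.hypot(P[...,0]-.457,P[...,1]+.317)>.038)
q=P[k];print('handle',len(q),q.mean(0),q.max(0),np.degrees(np.arctan2(np.median(q[:,1])+.317,np.median(q[:,0])-.457)))
s=imaging.snapshot('scene')[0]
cv2.imwrite('pics/m4.png',np.hstack([cv2.resize(s[90:290,230:470],(400,333)),cv2.resize(p,(400,333))]))
E
```

```text
clock: 10.3
tool_pos: [0.5262, -0.2883, 0.2034]
orientation: [179.9, -0.1, -156.9]
force: [-0.1, 0.5, 0.9]
opening: 0.0875
gripper_force: 0.0
rim 831 [277.7617 116.4633] ((0.4600895047187805, -0.3166753947734833), 0.03256263956427574) [ 0.4277 -0.3472] [ 0.4882 -0.2883]
handle 47021 [ 0.5022 -0.3001  0.3008] [ 0.5286 -0.2425  0.327 ] 19.712217428784186
```

View pics/m4.png

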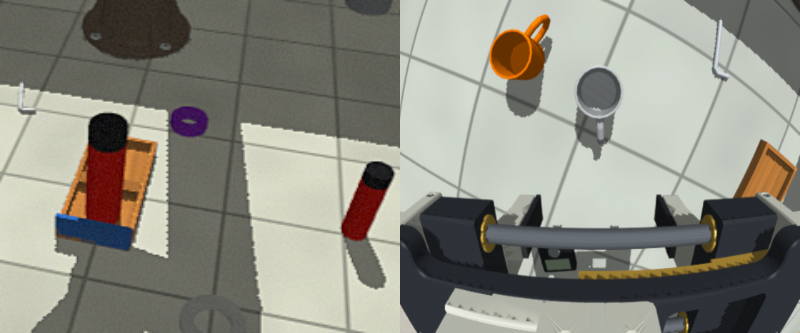

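The left half shows the bottle upright in the back pocket, with the gripper clear of it. The right half shows the steel mug at about (598,93), its handle in line with the tool and the orange mug beside it. Its rim centre is about (0.458, -0.318).

```bash
python3 -m crank '[[[-0.034,-0.015,0],[0,0,0],1],[[-0.034,-0.0145,0],[0,0,0],1],[[0,0,0],[0,0,0],1],[[0,0,-0.04],[0,0,0],1],[[0,0,-0.04],[0,0,0],1],[[0,0,-0.04],[0,0,0],1],[[0,0,-0.03],[0,0,0],1],[[0,0,-0.017],[0,0,0],1],[[0,0,0],[0,0,0],1],[[0,0,0],[0,0,0],1]]' && python3 -m crank '[[[0,0,0],[0,0,0],0.6],[[0,0,0],[0,0,0],0.3],[[0,0,0],[0,0,0],-1],[[0,0,0],[0,0,0],-1],[[0,0,0],[0,0,0],-1],[[0,0,0],[0,0,0],-1],[[0,0,0],[0,0,0],-1],[[0,0,0],[0,0,0],-1]]'
```

```text
clock: 11.4
tool_pos: [0.4601, -0.3175, 0.0386]
orientation: [-179.9, 0.0, -156.8]
force: [0.2, -0.5, 0.5]
opening: 0.0873
gripper_force: 0.0
clock: 12.2
tool_pos: [0.4591, -0.3178, 0.0381]
orientation: [-180.0, 0.0, -156.9]
force: [-1.1, 1.5, 5.9]
opening: 0.0584
gripper_force: 29.9
```

```bash
python3 -m crank '[[[0,0,0.01],[0,0,0],-1],[[0,0,0.02],[0,0,0],-1],[[0,0,0.025],[0,0,0],-1],[[0,0,0.02],[0,0,0],-1],[[0,0,0.005],[0,0,0],-1],[[0,0,0],[0,0,0],-1],[[0,0.015,0],[0,0,0],-1],[[-0.002,0.03,0],[0,0,2],-1],[[-0.003,0.035,0],[0,0,2],-1],[[-0.003,0.035,0],[0,0,2],-1],[[-0.003,0.035,0],[0,0,2],-1],[[-0.003,0.035,0],[0,0,0],-1]]' && python3 -m crank '[[[-0.003,0.035,0],[0,0,0],-1],[[-0.003,0.035,0],[0,0,0],-1],[[0,0.035,0],[0,0,0],-1],[[0,0.03,0],[0,0,0],-1],[[0,0.025,0],[0,0,0],-1],[[0,0.012,0],[0,0,0],-1],[[0,0.004,0],[0,0,0],-1],[[0,0,0],[0,0,0],-1],[[0,0,0],[0,0,0],-1],[[0,0,0],[0,0,0],-1]]'
python3 - <<'E'
from h import *
np.set_printoptions(precision=4,suppress=True)
p,d=imaging.snapshot('wrist');s=imaging.snapshot('scene')[0]
cv2.imwrite('pics/m5.png',np.hstack([cv2.resize(s[110:270,240:400],(360,360)),cv2.resize(p,(440,360))]))
E
```

```text
clock: 13.4
tool_pos: [0.4435, -0.1311, 0.1163]
orientation: [179.9, -0.1, -148.8]
force: [1.1, 0.9, -1.4]
opening: 0.0587
gripper_force: 29.9
clock: 14.4
tool_pos: [0.4387, 0.0423, 0.1174]
orientation: [180.0, -0.0, -148.9]
force: [0.2, -0.7, -2.0]
opening: 0.0589
gripper_force: 29.9
```

View pics/m5.png

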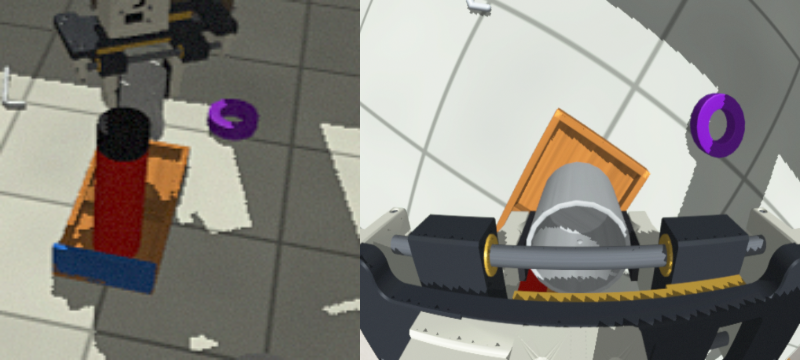

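The mug hangs upright over the front pocket at about (580,230) in the right half, and the bottle stands clear behind it. Lowering.

```bash
python3 -m crank '[[[0,0,-0.01],[0,0,0],-1],[[0,0,-0.02],[0,0,0],-1],[[0,0,-0.02],[0,0,0],-1],[[0,0,-0.012],[0,0,0],-1],[[0,0,-0.006],[0,0,0],-1],[[0,0,-0.001],[0,0,0],-1],[[0,0,0],[0,0,0],-1],[[0,0,-0.001],[0,0,0],-1],[[0,0,0],[0,0,0],-1],[[0,0,0],[0,0,0],-1]]'; python3 -m crank '[[[0,0,-0.001],[0,0,0],-1],[[0,0,0],[0,0,0],-1],[[0,0,0],[0,0,0],-1]]';python3 -m crank '[[[0,0,-0.001],[0,0,0],-1],[[0,0,0],[0,0,0],-1],[[0,0,0],[0,0,0],-1]]'
```

```text
clock: 15.5
tool_pos: [0.4391, 0.0434, 0.048]
orientation: [-180.0, 0.1, -148.9]
force: [-0.2, 0.5, -2.0]
opening: 0.0587
gripper_force: 29.9
clock: 15.8
tool_pos: [0.4389, 0.0432, 0.0466]
orientation: [180.0, 0.0, -148.9]
force: [0.2, 0.5, -1.8]
opening: 0.0586
gripper_force: 29.9
clock: 16.1
tool_pos: [0.439, 0.0432, 0.046]
orientation: [-180.0, 0.0, -148.9]
force: [-3.1, 0.5, 6.4]
opening: 0.0586
gripper_force: 29.8
```

Contact came at the expected floor height. Releasing and rising.

```bash
python3 -m crank '[[[0,0,0],[0,0,0],0.5],[[0,0,0],[0,0,0],0.7],[[0,0,0],[0,0,0],1],[[0,0,0],[0,0,0],1],[[0,0,0],[0,0,0],1],[[0,0,0.01],[0,0,0],1],[[0,0,0.03],[0,0,0],1],[[0,0,0.04],[0,0,0],1],[[0,0,0.04],[0,0,0],1],[[0,0,0.04],[0,0,0],1],[[0,0,0.03],[0,0,0],1],[[0,0,0],[0,0,0],1]]' && python3 -m crank '[[[0,-0.03,0.01],[0,0,0],1],[[0,-0.04,0],[0,0,0],1],[[0,-0.04,0],[0,0,0],1],[[0,-0.04,0],[0,0,0],1],[[0,-0.04,0],[0,0,0],1],[[0,-0.04,0],[0,0,0],1],[[0,-0.03,0],[0,0,0],1],[[0,0,0],[0,0,0],1],[[0,0,0],[0,0,0],1]]'
python3 - <<'E'
from h import *
np.set_printoptions(precision=4,suppress=True)
s,ds=imaging.snapshot('scene');p,d=imaging.snapshot('top')
for n,D in(('top',d),('scene',ds)):
    P=cloud(n,D)
    for lo,hi,z,c0 in((.176,.2,.188,(.576,.044)),(.075,.095,.083,(.439,.043))):
        k=(D>0)&(P[...,2]>lo)&(P[...,2]<hi)&(np.hypot(P[...,0]-c0[0],P[...,1]-c0[1])<.06)
        if k.sum()>20: w=ray(n,np.argwhere(k)[:,::-1],z)[:,:2].astype(np.float32);print(n,z,k.sum(),cv2.minEnclosingCircle(w),P[k].max(0)[2])
    print(imaging.camera_model(n)['t'][0])
P=cloud('top',d);k=(d>0)&(P[...,2]>.02)&(np.hypot(P[...,0]-.7256,P[...,1]+.2884)<.06);print('timer',P[k].mean(0))
cv2.imwrite('pics/m6.png',np.hstack([cv2.resize(s[110:270,240:400],(400,400)),cv2.resize(p[160:320,180:340],(400,400))]))
E
```

```text
clock: 17.3
tool_pos: [0.441, 0.0439, 0.2408]
orientation: [-179.9, 0.5, -148.8]
force: [-0.2, -0.2, -0.6]
opening: 0.0879
gripper_force: 0.0
clock: 18.2
tool_pos: [0.4383, -0.2173, 0.2453]
orientation: [180.0, -0.0, -149.0]
force: [-0.4, 0.8, -0.5]
opening: 0.088
gripper_force: 0.0
top 0.188 533 ((0.5738553404808044, 0.04519712179899216), 0.028017301112413406) 0.1938695689965858
-0.005391384260703887
scene 0.188 372 ((0.582661509513855, 0.04970889911055565), 0.034931689500808716) 0.19157031759207496
scene 0.083 53 ((0.4487622380256653, 0.053187474608421326), 0.04147995635867119) 0.08562640947628795
0.12862499775733158
timer [ 0.7255 -0.2883  0.0231]
```

View pics/m6.png

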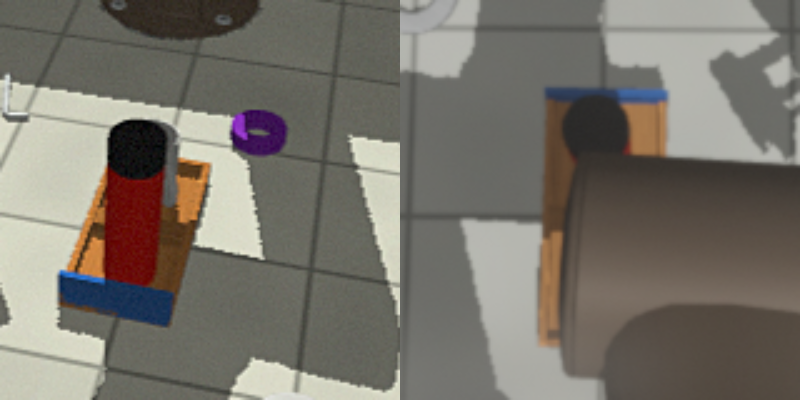

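The bottle is upright in the back pocket at about (135,200) on the left, but the arm hides the mug in the top view. I'll move further aside and check once more.

```bash
python3 -m crank '[[[0,-0.04,0],[0,0,0],1],[[0,-0.04,0],[0,0,0],1],[[0,-0.04,0],[0,0,0],1],[[0,-0.04,0],[0,0,0],1],[[0,-0.04,0],[0,0,0],1],[[0,-0.04,0],[0,0,0],1],[[0,0,0],[0,0,0],1],[[0,0,0],[0,0,0],1]]'
python3 - <<'E'
from h import *
np.set_printoptions(precision=4,suppress=True)
p,d=imaging.snapshot('top');P=cloud('top',d)
k=(d>0)&(P[...,2]>.075)&(P[...,2]<.092)&(np.hypot(P[...,0]-.439,P[...,1]-.043)<.06)
w=ray('top',np.argwhere(k)[:,::-1],.083)[:,:2].astype(np.float32);print(k.sum(),cv2.minEnclosingCircle(w),P[k].mean(0),P[k].max(0))
cv2.imwrite('pics/t7.png',cv2.resize(p[160:320,180:340],(500,500)))
E
```

```text
clock: 19.1
tool_pos: [0.4391, -0.4564, 0.2449]
orientation: [179.9, -0.0, -148.9]
force: [0.3, 1.1, 0.7]
opening: 0.0876
gripper_force: 0.0
122 ((0.4391459822654724, 0.042675212025642395), 0.033365629613399506) [0.4359 0.0408 0.082 ] [0.4666 0.0683 0.089 ]
```

View pics/t7.png

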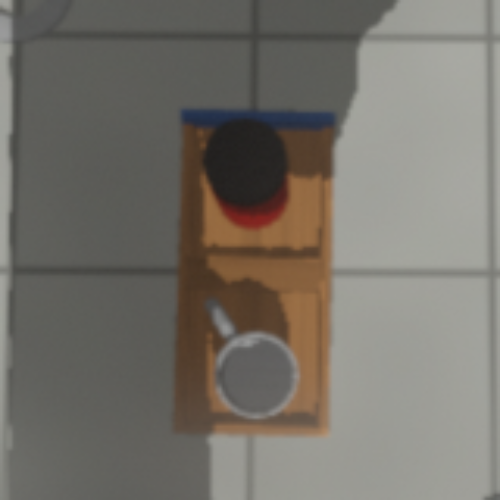

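The bottle (248,165) is upright in the back pocket. The mug (257,375) is upright in the front pocket, its handle (218,315) inside the walls and its rim at 82 mm, where 83 mm is expected. The timer has not moved.

```bash
python3 -c "
from plant import close_job
print(close_job())"
```

```text
the job is handed in; nothing more can be done
None
```

The job is handed in at about 19 s: the red bottle was set down and released in the back pocket first, then the steel mug in the front pocket, both upright on the floors, and the timer was not moved.

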